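# Swap the empty vial in the colour case and click the lid shut

### The job

Take the empty, white-capped vial out of the colour case and set it down (do not drop it) in the white wash tray, then put the blue vial from the wooden stand in its place, upright and fully home. Then swing the case's lid over and press it down until it clicks past its catch and stays fully shut. Leave the other four vials in their holes.

Things in the scene. Friction and masses are not known exactly. Their poses are not given: they have to be found in the camera images.
- case: dark slate-grey base of the colour case, fixed, 190 (x) x 120 (y) x 55 mm high, origin at the centre of its underside. Three 26 mm holes in a row along x, 56 mm apart, 36 mm deep, open at the top face: a vial fully home has its underside 19 mm and cap top 91 mm above the bench. Lid hinged along the top of the +y side; sprung steel catch in the middle of the -y side, 17 mm proud of the top.
- case_hole0 (a point): centre of the mouth of the case's hole at x = -56 mm in the case's frame, at its top face (55 mm above the bench)
- case_hole1 (a point): centre of the mouth of the case's hole at x = 0 mm in the case's frame, at its top face (55 mm above the bench)
- case_hole2 (a point): centre of the mouth of the case's hole at x = 56 mm in the case's frame, at its top face (55 mm above the bench)
- lid (a joint): angle (rad) of the case's teal shell lid: 0 shut, 2.0 fully open; starts open, leaning back past upright. Shell 190 x 120 mm, 48 mm deep, 4 mm walls, 0.2 kg. Stiff hinge: stays where left. Swung down, it stops on the sprung catch at about 0.09 rad (free edge 10 mm short of shut); a press of 10 to 15 N near the free edge snaps it past, and it stays at about 0.
- lid_press (a point): point on the lid's outer face (the face that is on top when shut), mid-length, 20 mm in from the free edge; 100 mm from the hinge line along the lid and 48 mm outside the hinge plane. z is the outward normal of that face.
- lid_hinge (a point): middle of the hinge line, which runs along the case's x at the top rear edge of the base (case frame: 0, +60, 55 mm); turns with the lid: its -y points from the hinge to the free edge, z outward through the lid's outer face.
- stand: light wooden vial stand, fixed block 170 (x) x 56 (y) x 42 mm high, origin at the centre of its underside. Three 26 mm holes in a row along its x, 56 mm apart, 34 mm deep (floor 8 mm above the bench).
- wash_tray: white plastic wash tray, fixed, 160 (x) x 120 (y) x 40 mm high, 4 mm walls, about 4 mm floor, open on top, origin at the centre of its underside.
- vial_empty: capped plastic sample vial, 72 mm tall, about 30 g: body 22 mm across, clear and empty; screw cap 26 mm across on the upper 22 mm, white. Origin: centre of its underside; z runs up its axis. Starts upright in a hole of the case (which of the three varies).
- vial_blue: capped plastic sample vial, 72 mm tall, about 30 g: body 22 mm across, blue; screw cap 26 mm across on the upper 22 mm, blue. Origin: centre of its underside; z runs up its axis. Starts upright in a hole of the wooden stand (which of the three varies).
- vial_green: capped plastic sample vial, 72 mm tall, about 30 g: body 22 mm across, green; screw cap 26 mm across on the upper 22 mm, green. Origin: centre of its underside; z runs up its axis. Starts upright in a hole of the case (which of the three varies).
- vial_yellow: capped plastic sample vial, 72 mm tall, about 30 g: body 22 mm across, yellow; screw cap 26 mm across on the upper 22 mm, yellow. Origin: centre of its underside; z runs up its axis. Starts upright in a hole of the case (which of the three varies).
- vial_red: capped plastic sample vial, 72 mm tall, about 30 g: body 22 mm across, red; screw cap 26 mm across on the upper 22 mm, red. Origin: centre of its underside; z runs up its axis. Starts upright in a hole of the wooden stand (which of the three varies).
- vial_black: capped plastic sample vial, 72 mm tall, about 30 g: body 22 mm across, black; screw cap 26 mm across on the upper 22 mm, black. Origin: centre of its underside; z runs up its axis. Starts upright in a hole of the wooden stand (which of the three varies).
There are look-alikes about, which are no part of the job. Leave any pink look-alike of the vial_empty alone.

How it is judged:
By the outcome, as a careful person would: the job done as asked, in the order asked, and still so for the second after the job is handed in, with the robot touching nothing.
It also fails if it takes over 69 s, if anything falls off the work surface, if the arm or the gripper's body presses on something with over 40 N, if the wrist force passes 120 N, or if a joint passes its speed limit or range.

### The arm

A 7-joint arm with a two-finger parallel gripper is mounted at the origin on the work surface. World frame = base frame: x ahead of the robot, y to its left, z up, the work surface at z = 0. Lengths are in m, angles in rad, forces in N, time in s.
With the tool pointing down it reaches from about 0.4 to 0.85 m from the base axis. Payload 10.4 kg.
Tool frame: the origin (TCP) lies midway between the tips of the shut fingers; the grasp point (between the pads) lies 19 mm behind it (r.grip_point_offset is the distance from the TCP to the grasp point, in m); z points along the fingers, y is the line along which they close (so a half turn about z gives the same grasp; the last joint's range is limited). The gripper opens to 87 mm and grips with 3 to 60 N. Pads are 19 mm wide; open, the fingers measure 117 mm over their backs; the gripper's body (75 mm by 190 mm) begins 51 mm behind the grasp point.
Start: joints at [-1.158, 0.332, -0.065, 1.46, 0.022, 1.35, -0.088], TCP at [0.264, 0.567, 0.223] pointing down, gripper open.
Joint ranges: [-2.6, 2.6], [-0.5, 2.12], [-1.47, 1.34], [0.16, 2.42], [-1.27, 4.41], [0.06, 2.06], [-2.6, 2.6]. Speed limits (rad/s): [2.22, 2.22, 2.79, 2.79, 3.14, 3.14, 3.14].

### API

Orientations are given as a rotation vector (axis times angle).
In Python, from bench import r gives the robot as it stands. The module is installed in compiled form; this text tells all that it offers.
- The arm moves only by the shell command python3 -m crank 'ROWS' [FORCE]. ROWS is JSON, one flat list of numbers, 5 for each row, row after row: the opening, from 0 (shut) to 1 (fully open), then the shift along the tool's x, y, z in m, then the turn about the tool's z in rad. A call has 1 to 12 rows; each row shifts and turns the commanded pose from where the row before left it, along the tool's axes as they then stand; what a row does not reach is not made up. A row lasts 1/10 s, in which the tool goes at most 50 mm and 8.59 degrees, less where a joint would pass 70% of its speed; a pose out of reach is approached as far as the arm can. A call with a gripper value outside its range is refused whole. The fingers move at their own pace and stop on an object; FORCE is the grip in N (left out, the last holds). Time passes only in rows, so rows that do not move let the fingers close. It gives the time, the measured TCP pose, the force, the opening and the grip force at its end, in the units of the state.
- r.state(): the state, without advancing time (a new reading comes with each control period).
- r.snapshot(name): name is "scene" or "side" or "wrist"; returns a dict with "color" (384x512x3 uint8, red, green, blue), "fov_y" (degrees; the focal length in pixels is half the picture's height over the tangent of half this angle, whatever the lens; pixels are square), "cx", "cy" (the principal point, pixels), "rvec" (rotation vector, rad) and "tvec" (3), from world to camera coordinates, as OpenCV has them; the wrist camera has in their place "hand_eye" (4x4, takes a point from camera to tool coordinates, whose origin is the TCP and whose axes are the flange's). Camera axes: x right, y down, z forward; pixel columns grow to the right and rows downward; lengths in m; the calibration is good to about 2 mm. A picture is of the moment at which its call begins: read the wrist's pose just before it. There is no depth.
- r.sign_off(): hands the job in; it is judged then, once.
The state is a dict: "time": time; "qpos": joint angles; "dq": joint speeds; "tau": joint torques, N m; "ee_pos": TCP position; "orientation": TCP orientation; "force": force on the tool from outside, world axes, zero at the start; "torque": the same for the moment, N m; "grip_width": finger opening in m; "grip_force": force on a finger pad.
Only numpy, scipy, OpenCV 4.12 (cv2) and the standard library are available. Lean on these libraries where they do the work, as an engineer would, in place of code of your own. Each camera call takes 0.05 s, during which the arm holds its last target. There are 200 camera calls.

## Working session

There is one attempt and no reset: what is moved stays moved. The work goes in short steps, Python scripts to look and compute and a shell command to move; the robot and the scene stay as the last step left them, time stands still between calls to the robot, and variables do not carry over. Pictures are saved under pics/ and viewed, at most 10 in all, crops included, and the job is handed in when it is done.

```bash
mkdir -p pics; cat > h.py <<'E'
import numpy as np, cv2
from scipy.spatial.transform import Rotation as R
from bench import r
def cam(n):
    s=r.state(); p=r.snapshot(n); h,w=p['color'].shape[:2]
    f=h/2/np.tan(np.radians(p['fov_y'])/2); K=np.array([[f,0,p['cx']],[0,f,p['cy']],[0,0,1]])
    if 'rvec' in p:
        Rm=cv2.Rodrigues(np.array(p['rvec'],float))[0]; t=np.array(p['tvec'],float)
    else:
        T=np.eye(4);T[:3,:3]=R.from_rotvec(s['orientation']).as_matrix();T[:3,3]=s['ee_pos']
        M=np.linalg.inv(T@np.array(p['hand_eye']));Rm=M[:3,:3];t=M[:3,3]
    return p['color'],K,Rm,t
def ray(K,Rm,t,u,v,z):
    d=Rm.T@np.linalg.inv(K)@[u,v,1]; c=-Rm.T@t
    return c+d*(z-c[2])/d[2]
def proj(K,Rm,t,P):
    q=(Rm@np.atleast_2d(P).T).T+t; q=q@K.T; return q[:,:2]/q[:,2:]
def save(im,n,box=None,s=1):
    if box: im=im[box[1]:box[3],box[0]:box[2]]
    cv2.imwrite('pics/'+n,cv2.resize(im,None,fx=s,fy=s,interpolation=cv2.INTER_CUBIC)[:,:,::-1])
E
python3 - <<'E'
from h import *
ims=[]
for n in("scene","side"):
    im,K,Rm,t=cam(n); ims.append(im); np.savez(''+n+'.npz',im=im,K=K,R=Rm,t=t)
    print(n,K[0,0],-Rm.T@t,Rm[2]); save(im,n+'.png',s=1.5)
s=r.state();print(s['time'],s['ee_pos'],s['orientation'],s['grip_width'],R.from_rotvec(s['orientation']).as_matrix().round(3))
E
```

```text
scene 358.24782696803226 [ 0.91972381 -0.23931512  0.64310088] [-0.61464825  0.26745712 -0.74207427]
side 455.0153222969129 [0.48217783 0.59578973 0.58026231] [ 0.01336559 -0.81264584 -0.58260458]
0.1 [0.26365196 0.56630749 0.2218715 ] [-6.78961466e-01 -3.06711019e+00  1.81183295e-03] 0.08714143167018569 [[-0.907  0.422 -0.   ]
 [ 0.422  0.907 -0.001]
 [-0.    -0.001 -1.   ]]
```

View pics/scene.png

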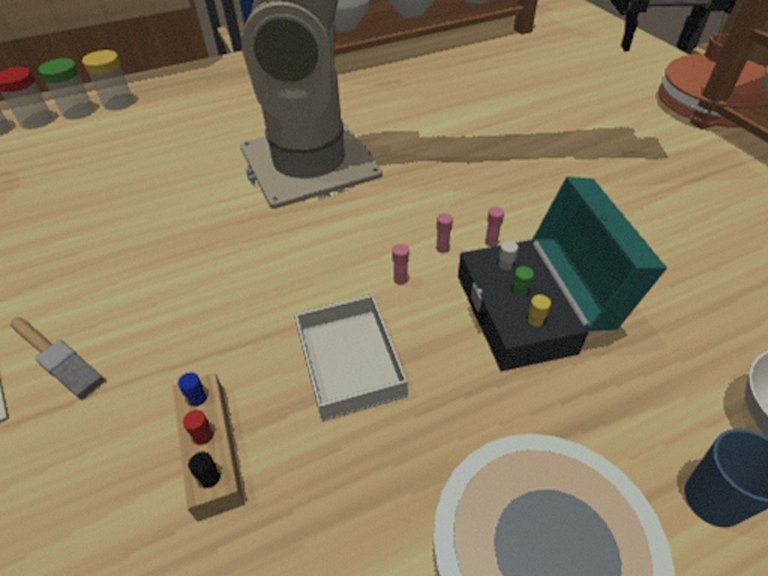

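View pics/side.png

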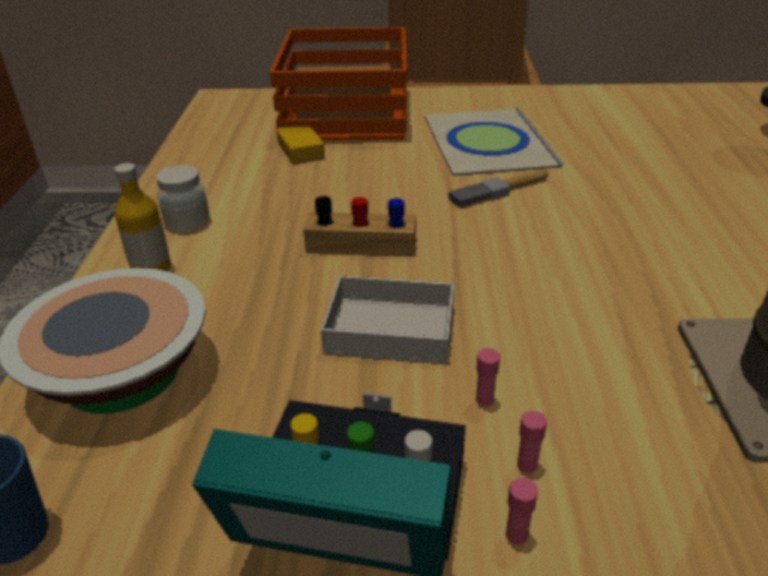

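The scene view shows the white-capped vial in the case at about (508,250) px in the 1.5x picture, green at (524,272) and yellow at (540,303). Blue is in the stand at (192,383), with the tray at (350,355). Look-alikes for the empty vial: pink vials at (401,262), (444,232) and (495,226), and the jars far left at (15,80)–(103,65). I choose the white cap in the case and check it in a crop.

```bash
python3 - <<'E'
from h import *
A=np.load('scene.npz');B=np.load('side.npz')
a=cv2.resize(A['im'][110:255,280:450],None,fx=3.2,fy=3.2,interpolation=cv2.INTER_CUBIC)
b=cv2.resize(B['im'][240:384,125:325],None,fx=3.2,fy=3.2,interpolation=cv2.INTER_CUBIC)
c=cv2.resize(A['im'][240:350,110:165],None,fx=3,fy=3,interpolation=cv2.INTER_CUBIC)
im=np.zeros((600,800,3),np.uint8)
b=cv2.resize(b,None,fx=.39,fy=.39)
im[:464,:544]=a; im[:330,560:725]=c; im[400:400+b.shape[0],550:550+b.shape[1]]=b
save(im,'crop.png')
def tri(p,q):
    P=[m['K']@np.c_[m['R'],m['t']] for m in(A,B)]
    X=cv2.triangulatePoints(P[0],P[1],np.array(p,float)/1.5,np.array(q,float)/1.5);return X[:3]/X[3]
for n,p,q in[('white',(509,246),(418,437)),('green',(524,271),(361,429)),('yel',(541,301),(304,421)),('blue',(190,379),(397,203)),('red',(196,420),(360,202)),('black',(203,462),(323,201))]:
    X=tri(p,q).ravel(); print(n,X.round(4), ray(A['K'],A['R'],A['t'],p[0]/1.5,p[1]/1.5,.091 if n in('white','green','yel') else .08).round(4),ray(B['K'],B['R'],B['t'],q[0]/1.5,q[1]/1.5,.091 if n in('white','green','yel') else .08).round(4))
for p,z in[((296,318),.04),((373,299),.04),((406,384),.04),((323,405),.04)]: print('tray',ray(A['K'],A['R'],A['t'],p[0]/1.5,p[1]/1.5,z).round(4))
for p,z in[((341,279),.04),((453,285),.04),((446,345),.04),((326,337),.04)]: print('trayB',ray(B['K'],B['R'],B['t'],p[0]/1.5,p[1]/1.5,z).round(4))
E
```

```text
white [0.4662 0.1594 0.0913] [0.4665 0.1596 0.091 ] [0.466  0.1589 0.091 ]
green [0.5197 0.1493 0.0919] [0.5189 0.15   0.091 ] [0.5199 0.1485 0.091 ]
yel [0.5754 0.1381 0.0912] [0.5753 0.1383 0.091 ] [0.5753 0.1378 0.091 ]
blue [ 0.4845 -0.3172  0.078 ] [ 0.4856 -0.317   0.08  ] [ 0.4846 -0.3133  0.08  ]
red [ 0.5416 -0.3227  0.0766] [ 0.5453 -0.3217  0.08  ] [ 0.5407 -0.3176  0.08  ]
black [ 0.598  -0.3258  0.0776] [ 0.6001 -0.3252  0.08  ] [ 0.5972 -0.322   0.08  ]
tray [ 0.4171 -0.1626  0.04  ]
tray [ 0.4324 -0.0476  0.04  ]
tray [ 0.5849 -0.0682  0.04  ]
tray [ 0.5672 -0.1768  0.04  ]
trayB [ 0.5625 -0.1721  0.04  ]
trayB [ 0.4095 -0.1556  0.04  ]
trayB [ 0.4265 -0.0317  0.04  ]
trayB [ 0.573  -0.0484  0.04  ]
```

View pics/crop.png

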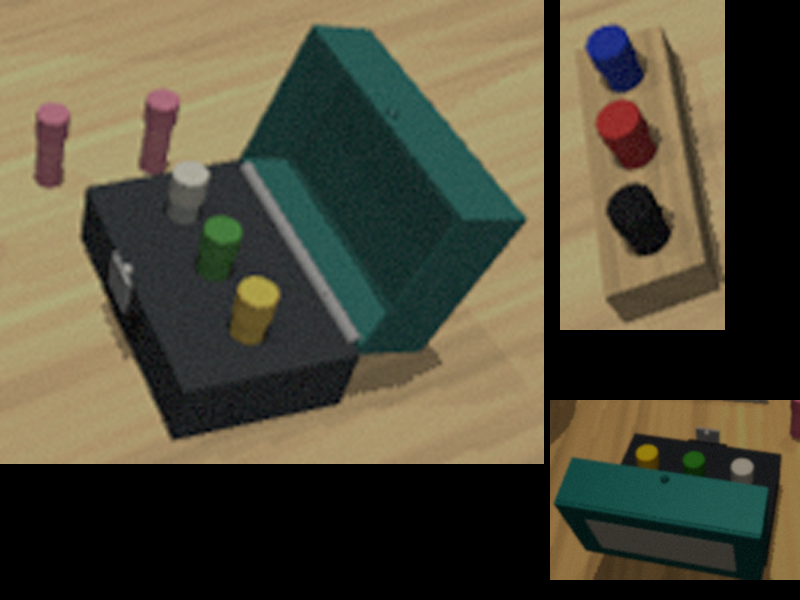

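The crop confirms it: the vial at crop (188,190) has a white cap and a clear body, and sits in hole0. Pink vials stand outside the case. The cap tops triangulate to z≈0.091 at 56 mm spacing, which matches, and the case yaw is about -0.192 rad. First turn the tool so that the fingers close along the case's x.

```bash
cat > d.py <<'E'
import sys
from h import *
# usage: d.py x y z yaw(of tool y) -> delta in tool axes, after turn
s=r.state(); M=R.from_rotvec(s['orientation']).as_matrix(); p=np.array(s['ee_pos'])
x,y,z,w=map(float,sys.argv[1:5]); ty=np.arctan2(M[1,1],M[0,1]); dt=-((w-ty+np.pi)%(2*np.pi)-np.pi)
print('t',round(s['time'],2),'p',p.round(4),'ty',ty.round(4),'tilt',M[:,2].round(3),'f',np.round(s['force'],1),'q',np.round(s['qpos'],2))
M2=M@R.from_rotvec([0,0,dt]).as_matrix()
print('turn',dt.round(4),'shift after turn',(M2.T@(np.array([x,y,z])-p)).round(4))
E
python3 -m crank '[0.45,0,0,0,0.1476, 0.45,0,0,0,0.1476, 0.45,0,0,0,0.1476, 0.45,0,0,0,0.1476, 0.45,0,0,0,0.1476, 0.45,0,0,0,0.1476, 0.45,0,0,0,0.1476, 0.45,0,0,0,0.1476, 0.45,0,0,0,0.1476, 0.45,0,0,0,0, 0.45,0,0,0,0]' 10
python3 d.py 0.466 0.1594 0.2 -0.192
```

```text
time: 1.2
ee_pos: [0.2637, 0.5665, 0.2223]
orientation: [2.421, 2.002, -0.001]
force: [-0.2, 0.0, -0.2]
grip_width: 0.0393
grip_force: 0.0
t 1.2 p [0.2637 0.5665 0.2223] ty -0.1888 tilt [-0. -0. -1.] f [-0.2  0.  -0.2] q [-1.3   0.33  0.11  1.47 -0.04  1.35 -1.37]
turn 0.0032 shift after turn [-0.361   0.2763  0.0225]
```

```bash
python3 -m crank '[0.45,-0.0361,0.0276,0,0, 0.45,-0.0361,0.0276,0,0, 0.45,-0.0361,0.0276,0,0, 0.45,-0.0361,0.0276,0,0, 0.45,-0.0361,0.0276,0,0, 0.45,-0.0361,0.0276,0,0, 0.45,-0.0361,0.0276,0,0, 0.45,-0.0361,0.0276,0,0, 0.45,-0.0361,0.0276,0,0, 0.45,-0.0361,0.0276,0,0, 0.45,0,0,0,0, 0.45,0,0,0,0]'
python3 d.py 0.466 0.1594 0.2 -0.192
python3 - <<'E'
from h import *
im,K,Rm,t=cam('wrist'); np.savez('w1.npz',im=im,K=K,R=Rm,t=t); save(im,'w1.png',s=1.5)
print(-Rm.T@t)
for n,P in[('w',(.466,.1594,.091)),('g',(.5205,.1488,.091)),('y',(.5754,.1381,.091))]: print(n,(proj(K,Rm,t,P)*1.5).round(1))
E
```

```text
time: 2.4
ee_pos: [0.4655, 0.1586, 0.2226]
orientation: [-2.425, -1.997, -0.0]
force: [-0.1, 0.3, -0.2]
grip_width: 0.039
grip_force: 0.0
t 2.4 p [0.4655 0.1586 0.2226] ty -0.1926 tilt [ 0.  0. -1.] f [-0.1  0.3 -0.2] q [-0.85  0.02  0.44  1.82 -0.01  1.3  -0.6 ]
turn -0.0006 shift after turn [0.0009 0.0003 0.0226]
[0.47982225 0.22942757 0.38458094]
w [[377.7 273.1]]
g [[460.2 273.1]]
y [[543.4 273.1]]
```

View pics/w1.png

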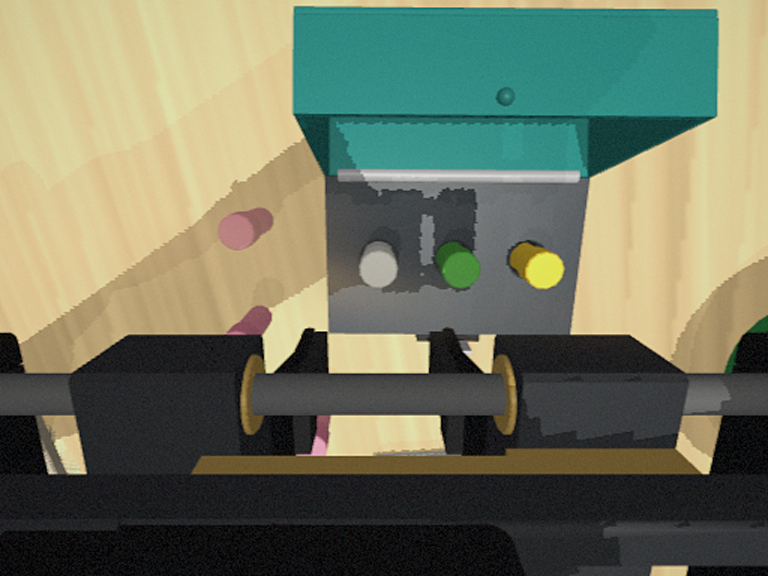

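The wrist view shows the white cap at (379,269), green at (460,270) and yellow at (544,270), a consistent ~3 px (2 mm) from the prediction. I correct tool x by about half of that in addition, then descend and grip.

```bash
python3 -m crank '[0.45,0.0025,0.0003,0,0, 0.45,0,0,0.04,0, 0.45,0,0,0.04,0, 0.45,0,0,0.035,0, 0.45,0,0,0.02,0, 0.45,0,0,0.015,0, 0.45,0,0,0.0096,0, 0.45,0,0,0,0, 0.45,0,0,0,0]' 12
python3 -m crank '[0,0,0,0,0, 0,0,0,0,0, 0,0,0,0,0, 0,0,0,0,0, 0,0,0,0,0, 0,0,0,0,0]' 12
python3 d.py 0.497 -0.108 0.2 -0.192
```

```text
time: 3.35
ee_pos: [0.4663, 0.1624, 0.0634]
orientation: [-2.424, -1.998, -0.001]
force: [-0.2, 0.4, 0.6]
grip_width: 0.0394
grip_force: 0.0
time: 3.95
ee_pos: [0.4665, 0.162, 0.0634]
orientation: [-2.426, -1.997, -0.002]
force: [-0.6, 0.3, 5.4]
grip_width: 0.0246
grip_force: 12.0
t 3.95 p [0.4665 0.162  0.0634] ty -0.1934 tilt [ 0.001  0.001 -1.   ] f [-0.6  0.3  5.4] q [-0.82  0.21  0.43  2.   -0.11  0.95 -0.53]
turn -0.0014 shift after turn [-0.2591  0.0816 -0.1367]
```

```bash
python3 -m crank '[0,0,0,-0.01,0, 0,0,0,-0.02,0, 0,0,0,-0.03,0, 0,0,0,-0.04,0, 0,-0.037,0.0117,0,0, 0,-0.037,0.0117,0,0, 0,-0.037,0.0117,0,0, 0,-0.037,0.0117,0,0, 0,-0.037,0.0117,0,0, 0,-0.037,0.0117,0,0, 0,-0.037,0.0117,0,0, 0,0,0,0,0]'
python3 - <<'E'
from h import *
im,K,Rm,t=cam('scene'); save(im,'s2.png',(170,90,450,300),2.5)
E
python3 d.py 0.497 -0.108 0.05 -0.192
```

```text
time: 5.15
ee_pos: [0.4961, -0.114, 0.1637]
orientation: [2.432, 1.986, -0.001]
force: [0.3, -0.2, -0.6]
grip_width: 0.0249
grip_force: 12.0
t 5.2 p [ 0.4963 -0.1111  0.1634] ty -0.1984 tilt [ 0.    -0.001 -1.   ] f [-0.5  0.3  0.2] q [-0.52  0.12  0.7   1.88 -0.09  1.17  0.02]
turn -0.0064 shift after turn [3.200e-03 1.000e-04 1.134e-01]
```

View pics/s2.png

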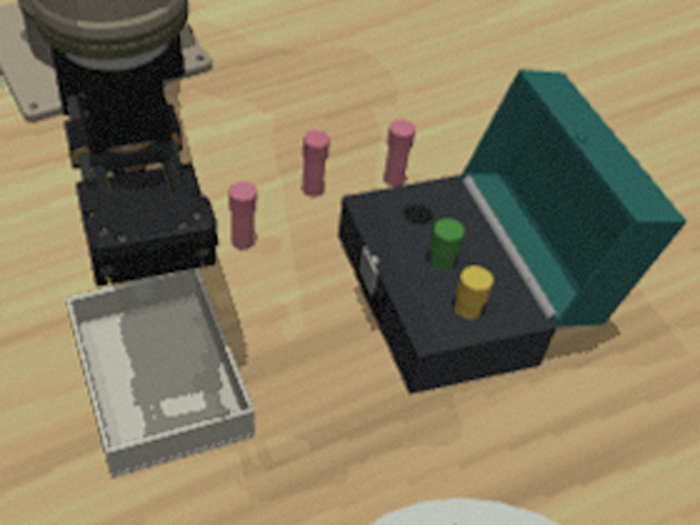

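The hole is empty, and the arm is over the tray with the vial hidden behind the gripper (width 24.9 mm, so still held). Lower it.

```bash
python3 -m crank '[0,0.003,0,0.03,0, 0,0,0,0.03,0, 0,0,0,0.025,0, 0,0,0,0.015,0, 0,0,0,0.008,0, 0,0,0,0.005,0, 0,0,0,0.001,0, 0,0,0,0.001,0,  0,0,0,0,0, 0,0,0,0,0]'
python3 d.py 0.497 -0.108 0.0485 -0.192
```

```text
time: 6.2
ee_pos: [0.4977, -0.1052, 0.0485]
orientation: [2.425, 1.996, 0.002]
force: [-0.4, 0.4, 1.9]
grip_width: 0.0246
grip_force: 12.0
t 6.2 p [ 0.4977 -0.1052  0.0485] ty -0.1934 tilt [ 0.001  0.    -1.   ] f [-0.4  0.4  1.9] q [-0.47  0.3   0.67  1.98 -0.23  0.93  0.12]
turn -0.0014 shift after turn [-0.0029 -0.0002  0.    ]
```

```bash
python3 -m crank '[0.3,0,0,0,0, 0.35,0,0,0,0, 0.45,0,0,0,0, 0.45,0,0,0,0, 0.45,0,0,-0.01,0, 0.45,0,0,-0.03,0, 0.45,0,0,-0.04,0, 0.45,0,0,-0.04,0, 0.45,0,0,-0.04,0, 0.45,0,0,0,0, 0.45,0,0,0,0]'
python3 - <<'E'
from h import *
im,K,Rm,t=cam('side'); save(im,'s3.png',(190,120,330,250),4)
E
python3 d.py 0.485 -0.315 0.2116 -0.08
```

```text
time: 7.3
ee_pos: [0.4976, -0.1054, 0.209]
orientation: [2.425, 1.996, 0.003]
force: [0.5, 0.4, -1.3]
grip_width: 0.0391
grip_force: 0.0
t 7.35 p [ 0.497  -0.1052  0.2078] ty -0.1934 tilt [-0.  0. -1.] f [ 0.1 -1.2  0.4] q [-0.55  0.08  0.71  1.82 -0.05  1.27 -0.02]
turn -0.1134 shift after turn [-0.2101  0.0048 -0.0039]
```

View pics/s3.png

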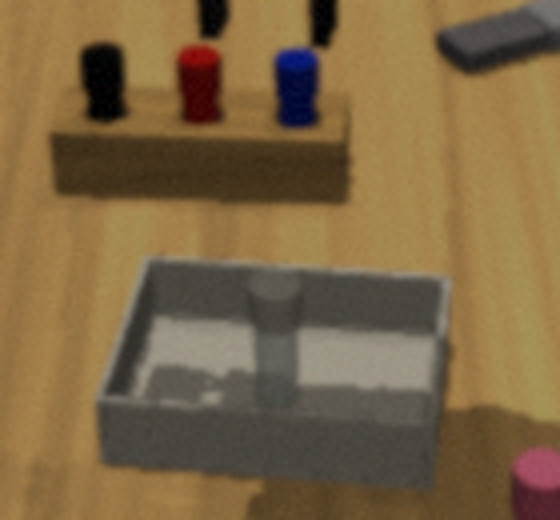

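The empty vial stands upright in the tray at crop (275,340), and blue is at crop (297,90) in the stand. Move above blue and measure it with the wrist camera, at the same relative height as for the white cap.

```bash
python3 -m crank '[0.45,0,0,0,-0.1134, 0.45,-0.04,0.001,-0.0008,0, 0.45,-0.04,0.001,-0.0008,0, 0.45,-0.04,0.001,-0.0008,0, 0.45,-0.04,0.001,-0.0008,0, 0.45,-0.04,0.0008,-0.0004,0, 0.45,-0.01,0,0,0, 0.45,0,0,0,0, 0.45,0,0,0,0, 0.45,0,0,0,0]'
python3 d.py 0.485 -0.315 0.2116 -0.08
python3 - <<'E'
from h import *
im,K,Rm,t=cam('wrist'); np.savez('w2.npz',im=im,K=K,R=Rm,t=t)
w=np.load('w1.npz')['im']
o=np.vstack([w[130:225,180:400],im[130:225,180:400]]); save(o,'w12.png',s=3)
print((proj(K,Rm,t,(.485,-.315,.080))).round(1))
E
```

```text
time: 8.35
ee_pos: [0.4858, -0.3132, 0.211]
orientation: [-2.305, -2.133, -0.001]
force: [-0.6, 0.1, -0.1]
grip_width: 0.0394
grip_force: 0.0
t 8.35 p [ 0.4858 -0.3132  0.211 ] ty -0.0777 tilt [-0.     0.001 -1.   ] f [-0.6  0.1 -0.1] q [-0.2   0.3   0.85  1.64 -0.23  1.31  0.61]
turn 0.0023 shift after turn [-0.0019 -0.0006 -0.0006]
[[250.9 184.9]]
```

View pics/w12.png

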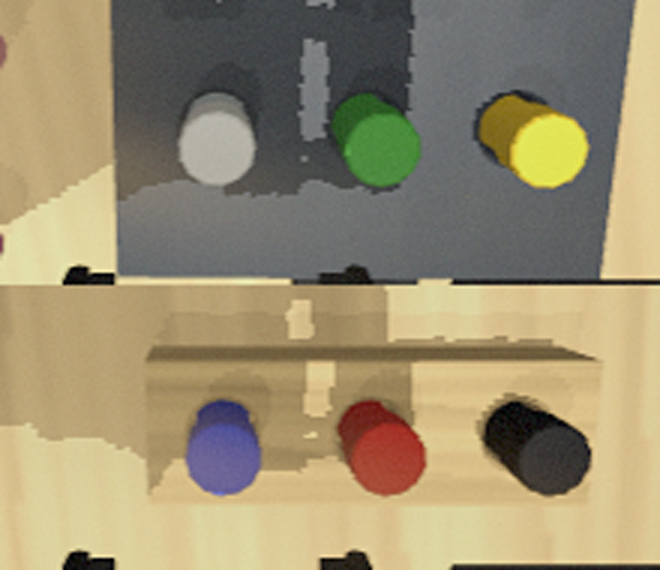

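White's cap circle is centred at crop (217,147) and blue's at (223,458). So blue lies ~8.5 px (8.5 mm) toward tool -x and 2 px toward +y of where white was. Shift by -5 mm in x and +2.5 mm in y, then descend and grip.

```bash
python3 -m crank '[0.45,-0.005,0.0025,0,0, 0.45,0,0,0.04,0, 0.45,0,0,0.04,0, 0.45,0,0,0.035,0, 0.45,0,0,0.02,0, 0.45,0,0,0.015,0, 0.45,0,0,0.0086,0, 0.45,0,0,0,0, 0.45,0,0,0,0]' 12
python3 d.py 0.485 -0.315 0.0524 -0.08
python3 -m crank '[0,0,0,0,0, 0,0,0,0,0, 0,0,0,0,0, 0,0,0,0,0, 0,0,0,0,0, 0,0,0,-0.01,0, 0,0,0,-0.02,0, 0,0,0,-0.03,0, 0,0,0,-0.04,0, 0,0,0,-0.02,0, 0,0,0,0,0, 0,0,0,0,0]' 12
python3 d.py 0.4665 0.162 0.18 -0.1934
python3 - <<'E'
from h import *
im,K,Rm,t=cam('wrist'); np.savez('w3.npz',im=im,K=K,R=Rm,t=t)
a=cv2.resize(im,None,fx=1.2,fy=1.2)[190:]
im,K,Rm,t=cam('side'); b=cv2.resize(im[100:230,180:330],None,fx=2.2,fy=2.2)
o=np.zeros((600,615,3),np.uint8);o[:a.shape[0],:a.shape[1]]=a;o[300:300+b.shape[0],:b.shape[1]]=b
save(o,'s4.png')
E
```

```text
time: 9.3
ee_pos: [0.4879, -0.3205, 0.0538]
orientation: [2.308, 2.13, 0.001]
force: [0.8, 0.2, 0.4]
grip_width: 0.039
grip_force: 0.0
t 9.3 p [ 0.4879 -0.3205  0.0538] ty -0.0799 tilt [ 0.001 -0.    -1.   ] f [0.8 0.2 0.4] q [-0.1   0.49  0.76  1.79 -0.39  1.02  0.73]
turn 0.0001 shift after turn [ 0.0053 -0.0033  0.0014]
time: 10.5
ee_pos: [0.4873, -0.32, 0.1729]
orientation: [-2.308, -2.131, -0.001]
force: [0.2, 1.0, -0.7]
grip_width: 0.025
grip_force: 12.0
t 10.5 p [ 0.4873 -0.32    0.1729] ty -0.0799 tilt [ 0.  0. -1.] f [ 0.2  1.  -0.7] q [-0.17  0.35  0.84  1.68 -0.27  1.24  0.64]
turn 0.1135 shift after turn [ 0.469  -0.113  -0.0069]
```

View pics/s4.png

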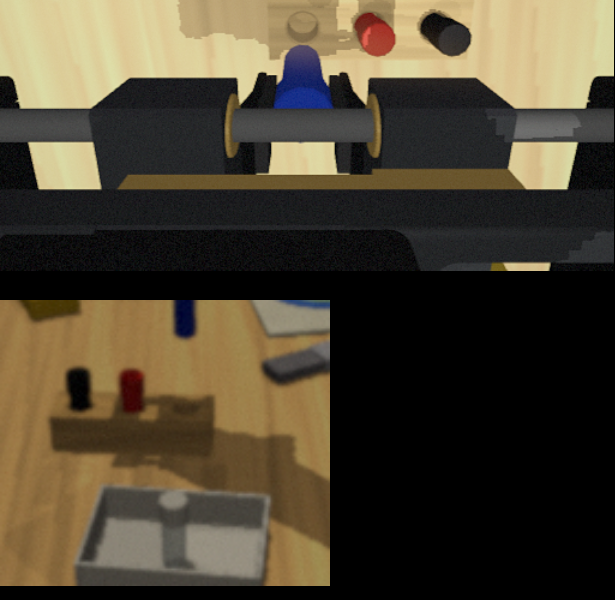

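Blue is held, hanging upright at crop (303,75) in the wrist view, and the empty vial is still standing in the tray. Now compute the in-hand offset and the hole position with the same (wrist) camera.

```bash
python3 - <<'E'
from h import *
from scipy.optimize import least_squares
w=np.load('w3.npz'); im=w['im'].astype(int); K,Rm,t=w['K'],w['R'],w['t']
s=r.state(); p=np.array(s['ee_pos']); M=R.from_rotvec(s['orientation']).as_matrix()
m=((im[...,2]>im[...,0]+50)&(im[...,2]>im[...,1]+40)).astype(np.uint8); m[:150]=0
n,l,st,_=cv2.connectedComponentsWithStats(m); i=1+st[1:,4].argmax(); b=l==i
ys,xs=np.nonzero(b); top=ys.min(); print('blue',st[i]); 
for v in range(top,top+12,2): x=np.nonzero(b[v])[0]; print(v,x.min(),x.max(),end=' | ')
a=np.linspace(0,2*np.pi,73)
for dx in(-.003,0,.003):
    c=np.c_[dx+.011*np.cos(a),.011*np.sin(a),0*a+.0444]
    q=proj(K,Rm,t,p+c@M.T); print('\ndx',dx,'top',q[:,1].min().round(1),'u',q[:,0].min().round(1),q[:,0].max().round(1))
# hole via caps in w1
w=np.load('w1.npz'); im=w['im'].astype(int); K,Rm,t=w['K'],w['R'],w['t']
def fit(mask,z,g):
    cs=np.c_[.013*np.cos(a),.013*np.sin(a),0*a]
    ys,xs=np.nonzero(mask)
    q=lambda P:proj(K,Rm,t,np.r_[P,z]+cs)
    f=lambda P:[q(P)[:,1].max()-ys.max()-.5, (xs.max()+.5 if g=='r' else 0)-q(P)[:,0].max()]
    return least_squares(f,[.52,.15]).x
R_,G,B=im[...,0],im[...,1],im[...,2]
box=np.zeros(G.shape,bool); box[140:205,235:385]=1
y=box&(R_>B+60)&(G>B+60); y[:,:330]=0; g=box&(G>R_+35)&(G>B+30)&(np.arange(512)<330); g&=(np.arange(384)[:,None]>155)
y&=R_>120
print('bounds',[(np.nonzero(k)[1].min(),np.nonzero(k)[1].max(),np.nonzero(k)[0].max()) for k in(g,y)])
wt=box&(R_>135)&(abs(R_-B)<30); wt[:,265:]=0
print(np.nonzero(wt)[1].min(),np.nonzero(wt)[1].max(),np.nonzero(wt)[0].max())
for k in(wt,g,y): print(fit(k,.091,'r').round(4))
E
```

```text
blue [ 228  211   50   38 1468]
211 238 249 | 213 237 266 | 215 237 266 | 217 237 267 | 219 236 267 | 221 236 267 | 
dx -0.003 top 200.1 u 235.4 265.4

dx 0 top 196.2 u 235.3 265.4

dx 0.003 top 192.2 u 235.3 265.4
bounds [(np.int64(291), np.int64(319), np.int64(191)), (np.int64(341), np.int64(375), np.int64(192))]
240 264 191
[0.4664 0.1625]
[0.5207 0.1519]
[0.5758 0.1401]
```

```bash
python3 -m crank '[0,0,0,0,0.1135, 0,0.0427,-0.0103,0,0, 0,0.0427,-0.0103,0,0, 0,0.0427,-0.0103,0,0, 0,0.0427,-0.0103,0,0, 0,0.0427,-0.0103,0,0, 0,0.0427,-0.0103,0,0, 0,0.0427,-0.0103,0,0, 0,0.0427,-0.0103,0,0, 0,0.0427,-0.0103,0,0, 0,0.0427,-0.0103,0,0, 0,0.0427,-0.0103,0,0]'
python3 -m crank '[0,0,0,0,0, 0,0,0,0.03,0, 0,0,0,0.02,0, 0,0,0,0,0, 0,0,0,0,0]'
python3 d.py 0.4657 0.162 0.105 -0.1934
```

```text
time: 11.8
ee_pos: [0.4655, 0.1641, 0.172]
orientation: [-2.425, -1.996, 0.002]
force: [2.1, -1.3, -0.2]
grip_width: 0.0248
grip_force: 12.0
time: 12.3
ee_pos: [0.4662, 0.1619, 0.1228]
orientation: [2.426, 1.996, -0.002]
force: [0.6, 0.1, 1.3]
grip_width: 0.0248
grip_force: 12.0
t 12.3 p [0.4662 0.1619 0.1228] ty -0.1941 tilt [-0.001 -0.001 -1.   ] f [0.6 0.1 1.3] q [-0.92  0.13  0.53  1.95 -0.07  1.08 -0.55]
turn -0.0007 shift after turn [-0.     -0.0005  0.0178]
```

Vial bottom is ~23 mm above the top face and aligned. Lower it past the mouth and watch the force.

```bash
python3 -m crank '[0,0,-0.0005,0.018,0, 0,0,0,0.005,0, 0,0,0,0.005,0, 0,0,0,0.004,0, 0,0,0,0,0]'
python3 d.py 0.4657 0.162 0.0634 -0.1934
```

```text
time: 12.8
ee_pos: [0.466, 0.1626, 0.091]
orientation: [-2.426, -1.996, 0.0]
force: [0.9, 0.3, -0.8]
grip_width: 0.0246
grip_force: 12.0
t 12.8 p [0.466  0.1626 0.091 ] ty -0.1936 tilt [-0. -0. -1.] f [ 0.9  0.3 -0.8] q [-0.91  0.17  0.52  1.98 -0.1   1.01 -0.53]
turn -0.0002 shift after turn [-0.0006 -0.0002  0.0276]
```

It is in the hole by about 8 mm without force. Go home.

```bash
python3 -m crank '[0,0,0,0.008,0, 0,0,0,0.008,0, 0,0,0,0.006,0, 0,0,0,0.004,0, 0,0,0,0.001,0, 0,0,0,0,0]'
python3 d.py 0.4657 0.162 0.0634 -0.1934
```

```text
time: 13.4
ee_pos: [0.466, 0.1628, 0.0641]
orientation: [-2.425, -1.996, 0.0]
force: [-1.9, -0.9, 4.7]
grip_width: 0.0248
grip_force: 12.0
t 13.4 p [0.466  0.1628 0.0641] ty -0.1935 tilt [-0.  0. -1.] f [-1.9 -0.9  4.7] q [-0.9   0.21  0.52  2.   -0.13  0.96 -0.51]
turn -0.0001 shift after turn [-0.0008 -0.0001  0.0007]
```

The floor is felt (4.7 N) at home height. Release and rise, then estimate the lid's angle from the first pictures.

```bash
python3 -m crank '[0.3,0,0,0,0, 0.4,0,0,0,0, 0.45,0,0,0,0, 0.45,0,0,0,0, 0.45,0,0,-0.02,0, 0.45,0,0,-0.04,0, 0.45,0,0,-0.04,0, 0.45,0,0,-0.04,0, 0.45,0,0,-0.03,0, 0.45,0,0,0,0]'
cat > lid.py <<'E'
from h import *
H1=np.array([.5208,.1515]); yaw=-.193
ex=np.array([np.cos(yaw),np.sin(yaw)]); ey=np.array([-np.sin(yaw),np.cos(yaw)])
def lp(x,s,n,th,dh=(0,0,0)):
    y=-s*np.cos(th)+n*np.sin(th)+.06; z=.055+s*np.sin(th)+n*np.cos(th)
    return np.r_[H1+ex*x+ey*y,z]
E
python3 - <<'E'
from lid import *
from scipy.optimize import least_squares
A=np.load('scene.npz'); px=np.array([(377.8,118.8),(424.4,178.8),(444.1,178.1),(395,119.4)])
cs=[(-.095,.12,0),(.095,.12,0),(.095,.12,.048),(-.095,.12,.048)]
f=lambda v:(proj(A['K'],A['R'],A['t'],[lp(*c,v[0]) for c in cs])-px).ravel()
q=least_squares(f,[1.8]); print(q.x,q.fun.round(1))
print('bowl',ray(A['K'],A['R'],A['t'],745/1.5,385/1.5,.03),'mug',ray(A['K'],A['R'],A['t'],725/1.5,480/1.5,.08))
im,K,Rm,t=cam('wrist'); save(im,'w5.png',s=1.3)
E
python3 d.py .5 .2 .2 -.1934
```

```text
time: 14.4
ee_pos: [0.4678, 0.1634, 0.238]
orientation: [2.425, 1.996, 0.011]
force: [0.5, 0.6, -0.3]
grip_width: 0.0394
grip_force: 0.0
[1.80595183] [-0.8 -1.8  0.4 -1.   1.5 -0.7  0.3 -1.6]
bowl [0.77073957 0.331679   0.03      ] mug [0.85710442 0.17150292 0.08      ]
t 14.45 p [0.4669 0.1631 0.2356] ty -0.1934 tilt [ 0.003  0.002 -1.   ] f [-0.1 -0.8 -1.2] q [-0.94  0.01  0.53  1.8  -0.01  1.32 -0.61]
turn -0.0 shift after turn [0.0425 0.0253 0.0358]
```

View pics/w5.png

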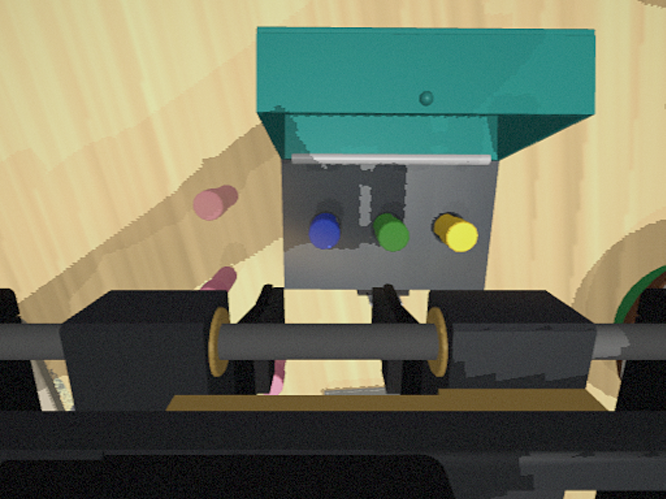

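Blue sits in hole0, in line with green and yellow at (325,230), (392,232) and (460,235). The lid angle is about 1.81 rad with a clear space behind it. Work out the fingertip path (tool x = case +y, tool y = case +x).

```bash
cat > path.py <<'E'
from lid import *
s=r.state(); p=np.array(s['ee_pos']); d=p[:2]-H1
print('t',round(s['time'],2),'now x,y_hinge,z',(d@ex).round(4),(d@ey-.06).round(4),p[2].round(4),'f',np.round(s['force'],1),'q',np.round(s['qpos'],2))
E
python3 path.py; python3 - <<'E'
import numpy as np
for th in[1.81,1.7,1.6]+[1.5-.1*i for i in range(15)]+[.09,0]:
    c,s=np.cos(th),np.sin(th)
    S=.105 if th>1.57 else .1
    y=-.12*c+.048*s if th>1.57 else -S*c+.048*s
    print(round(th,2),'y',round(y+.0095,4),'z',round(.055+S*s+.048*c,4))
E
```

```text
t 14.45 now x,y_hinge,z -0.0551 -0.059 0.2356 f [-0.1 -0.8 -1.2] q [-0.94  0.01  0.53  1.8  -0.01  1.32 -0.61]
1.81 y 0.0846 z 0.1456
1.7 y 0.0726 z 0.1529
1.6 y 0.061 z 0.1586
1.5 y 0.0503 z 0.1581
1.4 y 0.0398 z 0.1617
1.3 y 0.029 z 0.1642
1.2 y 0.018 z 0.1656
1.1 y 0.0069 z 0.1659
1.0 y -0.0041 z 0.1651
0.9 y -0.0151 z 0.1632
0.8 y -0.0257 z 0.1602
0.7 y -0.0361 z 0.1561
0.6 y -0.0459 z 0.1511
0.5 y -0.0552 z 0.1451
0.4 y -0.0639 z 0.1382
0.3 y -0.0718 z 0.1304
0.2 y -0.079 z 0.1219
0.1 y -0.0852 z 0.1127
0.09 y -0.0858 z 0.1118
0 y -0.0905 z 0.103
```

```bash
python3 -m crank '[0,0.034,0.011,0,0, 0,0.034,0.011,0,0, 0,0.034,0.011,0,0, 0,0.034,0.011,0,0, 0,0.034,0.011,0,0, 0,0,0,0,0, 0,0,0,0.045,0, 0,0,0,0.045,0, 0,0,0,0,0, 0,0,0,0,0]'
python3 path.py
```

```text
time: 15.45
ee_pos: [0.5523, 0.3182, 0.144]
orientation: [2.426, 1.996, -0.003]
force: [0.2, 0.3, 0.9]
grip_width: 0.0006
grip_force: 0.0
t 15.45 now x,y_hinge,z -0.001 0.1097 0.144 f [0.2 0.3 0.9] q [-0.95  0.44  0.47  1.55 -0.21  1.21 -0.64]
```

```bash
python3 -m crank '[0,-0.012,0,0,0, 0,-0.012,0,0,0, 0,-0.012,0,-0.007,0, 0,-0.0115,0,-0.006,0, 0,-0.011,0,0,0, 0,-0.0105,0,-0.0036,0, 0,0,0,0,0]'
python3 path.py
```

```text
time: 16.15
ee_pos: [0.5395, 0.2492, 0.1613]
orientation: [2.428, 1.994, 0.0]
force: [0.5, 0.9, -0.2]
grip_width: 0.0001
grip_force: 0.0
t 16.15 now x,y_hinge,z -0.0004 0.0394 0.1613 f [ 0.5  0.9 -0.2] q [-0.92  0.32  0.5   1.65 -0.17  1.21 -0.58]
```

```bash
python3 -m crank '[0,-0.011,0,-0.0025,0, 0,-0.011,0,-0.0014,0, 0,-0.011,0,-0.0003,0, 0,-0.011,0,0.0008,0]'; python3 path.py
python3 -m crank '[0,-0.011,0,0.002,0, 0,-0.0106,0,0.003,0, 0,-0.0104,0,0.0041,0]'; python3 path.py
python3 - <<'E'
from h import *
im,K,Rm,t=cam('scene'); save(im,'s6.png',(270,60,470,260),2.7)
E
```

```text
time: 16.55
ee_pos: [0.5304, 0.2069, 0.1638]
orientation: [-2.425, -1.996, 0.001]
force: [-0.8, 1.1, 2.3]
grip_width: 0.0006
grip_force: 1.2
t 16.55 now x,y_hinge,z -0.0012 -0.0037 0.1638 f [-0.8  1.1  2.3] q [-0.9   0.27  0.52  1.71 -0.14  1.2  -0.53]
time: 16.85
ee_pos: [0.5245, 0.1754, 0.1545]
orientation: [2.426, 1.996, -0.0]
force: [-1.0, 1.6, 1.3]
grip_width: 0.0004
grip_force: 1.0
t 16.85 now x,y_hinge,z -0.001 -0.0358 0.1545 f [-1.   1.6  1.3] q [-0.87  0.24  0.54  1.77 -0.13  1.17 -0.49]
```

View pics/s6.png

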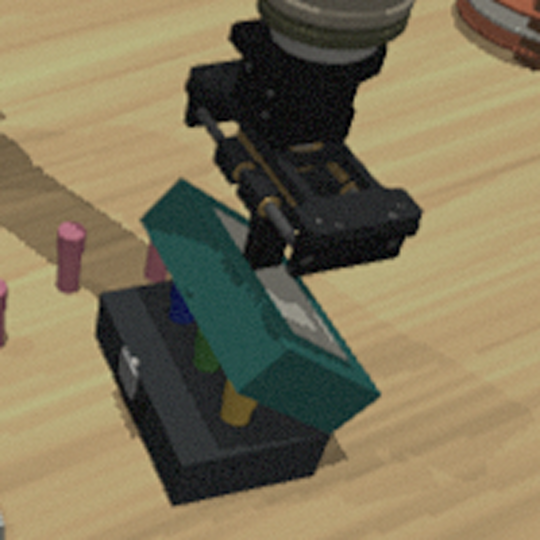

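The lid follows the fingertip, now half over at about 0.7 rad, with the fingers on its outer face at crop (265,250). Carry on to the catch.

```bash
python3 -m crank '[0,-0.0103,0,0.0035,0, 0,-0.0093,0,0.006,0, 0,-0.0087,0,0.0069,0, 0,-0.0079,0,0.0078,0, 0,-0.0072,0,0.0085,0, 0,-0.006,0,0.0085,0, 0,0,0,0,0]'; python3 path.py
```

```text
time: 17.6
ee_pos: [0.5146, 0.1269, 0.1123]
orientation: [-2.427, -1.995, 0.003]
force: [-0.0, 0.6, 0.1]
grip_width: 0.0003
grip_force: 0.0
t 17.6 now x,y_hinge,z -0.0013 -0.0854 0.1123 f [-0.   0.6  0.1] q [-0.82  0.23  0.56  1.87 -0.14  1.08 -0.4 ]
```

```bash
python3 -m crank '[0,-0.008,0,-0.001,0, 0,-0.006,0,0.001,0, 0,0,0,0.002,0, 0,0,0,0.002,0, 0,0,0,0,0]'; python3 path.py
python3 -m crank '[0,0,0,0.0015,0, 0,0,0,0.0015,0, 0,0,0,0,0]'; python3 path.py
```

```text
time: 18.1
ee_pos: [0.513, 0.1133, 0.1103]
orientation: [2.426, 1.995, 0.0]
force: [-0.3, -0.5, 0.3]
grip_width: 0.0003
grip_force: 0.2
t 18.1 now x,y_hinge,z -0.0003 -0.099 0.1103 f [-0.3 -0.5  0.3] q [-0.81  0.22  0.56  1.89 -0.14  1.07 -0.38]
time: 18.4
ee_pos: [0.5129, 0.1139, 0.1068]
orientation: [2.426, 1.995, 0.001]
force: [0.2, 0.3, -0.6]
grip_width: 0.0002
grip_force: 0.1
t 18.4 now x,y_hinge,z -0.0005 -0.0984 0.1068 f [ 0.2  0.3 -0.6] q [-0.8   0.23  0.56  1.89 -0.14  1.06 -0.38]
```

```bash
python3 -m crank '[0,0,0,0.0015,0, 0,0,0,0.0015,0, 0,0,0,0,0]'; python3 path.py
python3 -m crank '[0,0,0,0.0015,0, 0,0,0,0,0]'; python3 path.py
python3 -m crank '[0,0,0,0.0015,0, 0,0,0,0,0]'; python3 path.py
```

```text
time: 18.7
ee_pos: [0.5125, 0.1147, 0.1034]
orientation: [-2.425, -1.997, -0.0]
force: [0.4, 0.6, -0.2]
grip_width: 0.0005
grip_force: 0.0
t 18.7 now x,y_hinge,z -0.0011 -0.0977 0.1034 f [ 0.4  0.6 -0.2] q [-0.8   0.23  0.56  1.89 -0.14  1.05 -0.38]
time: 18.9
ee_pos: [0.5126, 0.1147, 0.1031]
orientation: [-2.425, -1.996, -0.001]
force: [-6.0, -1.1, 16.6]
grip_width: 0.0004
grip_force: 7.9
t 18.9 now x,y_hinge,z -0.001 -0.0976 0.1031 f [-6.  -1.1 16.6] q [-0.8   0.23  0.56  1.89 -0.14  1.05 -0.38]
time: 19.1
ee_pos: [0.5127, 0.1147, 0.1029]
orientation: [-2.425, -1.995, -0.001]
force: [-13.2, -3.6, 31.9]
grip_width: 0.0002
grip_force: 15.8
t 19.1 now x,y_hinge,z -0.0009 -0.0977 0.1029 f [-13.2  -3.6  31.9] q [-0.8   0.23  0.56  1.89 -0.15  1.05 -0.37]
```

Solid contact at z = 0.103, the shut height. Lift off, then probe again to see that the lid stayed down, and compare the teal outline with the shut model.

```bash
python3 -m crank '[0,0,0,-0.02,0, 0,0,0,-0.02,0, 0,0,0,0,0, 0,0,0,0,0, 0,0,0,0,0, 0,0,0,0.02,0, 0,0,0,0.014,0, 0,0,0,0,0, 0,0,0,0,0]'; python3 path.py
python3 -m crank '[0,0,0,0.002,0, 0,0,0,0,0]'; python3 path.py
python3 -m crank '[0,0,0,0.002,0, 0,0,0,0,0]'; python3 path.py
python3 -m crank '[0,0,0,0.0015,0, 0,0,0,0,0]'; python3 path.py
python3 -m crank '[0,0,0,0.0015,0, 0,0,0,0,0]'; python3 path.py
```

```text
time: 20.0
ee_pos: [0.5122, 0.1142, 0.1062]
orientation: [-2.426, -1.996, 0.002]
force: [1.0, -0.1, -0.2]
grip_width: 0.0004
grip_force: 0.0
t 20.0 now x,y_hinge,z -0.0013 -0.0983 0.1062 f [ 1.  -0.1 -0.2] q [-0.81  0.23  0.56  1.89 -0.14  1.06 -0.38]
time: 20.2
ee_pos: [0.5126, 0.1144, 0.1047]
orientation: [-2.426, -1.996, -0.0]
force: [0.4, -0.5, 0.3]
grip_width: 0.0001
grip_force: 0.0
t 20.2 now x,y_hinge,z -0.0009 -0.0979 0.1047 f [ 0.4 -0.5  0.3] q [-0.81  0.23  0.56  1.89 -0.14  1.06 -0.38]
time: 20.4
ee_pos: [0.5128, 0.1145, 0.1033]
orientation: [-2.425, -1.996, -0.001]
force: [-1.0, -1.0, 6.1]
grip_width: 0.0006
grip_force: 3.2
t 20.4 now x,y_hinge,z -0.0008 -0.0978 0.1033 f [-1.  -1.   6.1] q [-0.8   0.23  0.56  1.89 -0.14  1.05 -0.38]
time: 20.6
ee_pos: [0.5129, 0.1145, 0.1031]
orientation: [-2.425, -1.995, -0.002]
force: [-9.6, -2.8, 22.3]
grip_width: 0.0006
grip_force: 11.2
t 20.6 now x,y_hinge,z -0.0007 -0.0979 0.1031 f [-9.6 -2.8 22.3] q [-0.8   0.23  0.56  1.89 -0.14  1.05 -0.37]
time: 20.8
ee_pos: [0.513, 0.1144, 0.1028]
orientation: [-2.425, -1.995, -0.002]
force: [-15.9, -3.6, 38.3]
grip_width: 0.0009
grip_force: 19.2
t 20.8 now x,y_hinge,z -0.0006 -0.0979 0.1028 f [-15.9  -3.6  38.3] q [-0.8   0.24  0.56  1.89 -0.15  1.05 -0.37]
```

```bash
python3 -m crank '[0,0,0,-0.01,0, 0,0,0,-0.03,0, 0,0,0,-0.04,0, 0,-0.04,0,-0.03,0, 0,-0.045,0,0,0, 0,-0.045,0,0,0, 0,-0.045,0,0,0, 0,-0.045,0,0,0, 0,0,0,0,0, 0,0,0,0,0]'; python3 - <<'E'
from lid import *
for nm in('side','scene'):
    im,K,Rm,t=cam(nm); hsv=cv2.cvtColor(im,cv2.COLOR_RGB2HSV); save(im,'end_'+nm+'.png')
    m=cv2.inRange(hsv,(78,90,30),(98,255,255))
    n,l,st,_=cv2.connectedComponentsWithStats(m); i=1+st[1:,4].argmax(); print(nm,'teal',st[i])
    m=(l==i).astype(np.uint8); m=cv2.morphologyEx(m,cv2.MORPH_CLOSE,np.ones((5,5)))
    c=max(cv2.findContours(m,0,1)[0],key=cv2.contourArea); m=np.zeros_like(m); cv2.drawContours(m,[cv2.convexHull(c)],-1,1,-1)
    for th in(0,.03,.06,.09,.15,.3):
        P=proj(K,Rm,t,[lp(x,s,n,th) for x in(-.095,.095) for s in(0,.12) for n in(0,.048)]).astype(np.float32)
        k=np.zeros_like(m); cv2.fillConvexPoly(k,cv2.convexHull(P).astype(np.int32),1)
        print(th,round((m&k).sum()/(m|k).sum(),3),end='; ')
    print()
    if nm=='side':  # white vial upright in the tray: extent of the cap above the wall
        q=proj(K,Rm,t,[(.4977,-.1052,.076),(.4977,-.1052,.004)]); print('tray vial expected px',q.round(0).tolist())
        g=cv2.imread('pics/side.png')[:,:,::-1]; g=cv2.resize(g,(512,384)); d=np.abs(im.astype(int)-g).sum(2)
        x0,y0=q[0].astype(int); b=(d>60)[y0-15:y0+50,x0-30:x0+30]; ys,xs=np.nonzero(b); print('changed rows/cols',ys.min()+y0-15,ys.max()+y0-15,np.percentile(xs,[5,95])+x0-30)
E
python3 path.py
```

```text
time: 21.8
ee_pos: [0.4702, -0.1021, 0.2098]
orientation: [-2.428, -1.994, -0.002]
force: [1.2, 1.0, -0.5]
grip_width: 0.0006
grip_force: 0.0
side teal [ 162  246  149  103 6221]
0 0.951; 0.03 0.942; 0.06 0.931; 0.09 0.919; 0.15 0.908; 0.3 0.867; 
tray vial expected px [[258.0, 190.0], [259.0, 220.0]]
changed rows/cols 187 225 [244.   283.75]
scene teal [ 308  145   90   88 3358]
0 0.943; 0.03 0.918; 0.06 0.889; 0.09 0.867; 0.15 0.816; 0.3 0.678; 
t 21.9 now x,y_hinge,z -0.001 -0.3168 0.2096 f [-1.1 -0.3 -0.6] q [-0.63 -0.01  0.76  1.88  0.01  1.27 -0.07]
```

Both views fit the lid best at 0 rad, and the probe found the shut height after release. The robot is clear of everything.

```bash
python3 -c "
from bench import r
print(r.sign_off())"
```

```text
the job is handed in; nothing more can be done
None
```

I handed the job in at about 22 s: the empty vial stands upright in the wash tray, the blue vial is fully home in the case's first hole, and the lid is shut and stayed shut when re-probed, though I saw no force spike marking the click.

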